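Open the bench kiln and nest the fired pot on its stack

TASK

The little bench kiln has cooled and wants unloading. Swing its lid up and over past upright, gently, until it stays open by itself on its rest; then lift out the fireclay pot and nest it upright in the top pot of the stack standing on the bench, pressing it down lightly until you feel it seat, without forcing it, because the tapered pots jam and crack. Leave the lid open and the other things on the bench where they are.

Things in the scene. Friction and masses are not known exactly. Their poses are not given: they have to be found in the camera images.
- kiln: Small bench kiln, fixed: dark teal steel shell with cream fibre lining, 200 mm deep (its x) by 230 mm wide (its y); rim of the open body 105 mm above the bench. Origin: centre of its underside on the bench. Its front (handle) faces its -x, the hinge runs along its rear (+x) upper edge. Chamber 130 (x) by 150 (y) mm, centred, its floor 45 mm above the bench. A grey controller box, 85 mm high, stands on its +y side (out to y = 155 mm)
- lid (a joint): Angle of the kiln's lid in rad: 0 closed, growing as it opens, 1.57 upright, 1.88 fully open, where it leans back on its rest. The lid (200 x 230 x 55 mm, hollow beneath, about 0.9 kg, give or take a third) turns on a slightly stiff damped hinge; let go, it sinks shut when below about 1.05 rad and sinks slowly open onto its rest when above about 1.5 rad; in between it may stay where it is left
- lid_handle (a point): Middle of the round handle bar on the front of the lid: wooden grip 12 mm thick, 104 mm long parallel to the hinge, its axis 35 mm in front of the lid's and kiln's front face, 131 mm above the bench when closed (25 mm above the kiln's rim), free all round between its two end posts. It turns with the lid: x away from the front, towards the hinge. 235 mm from the hinge line
- lid_hinge (a point): Middle of the hinge line, 105 mm above the bench at the rear edge of the kiln's rim; the hinge runs along its y. Turns with the lid
- pot_center (a point): Centre (half-way up) of the loose fireclay pot that stands upright in the kiln chamber: a tan tapered cup, open above, 75 mm tall, about 0.16 kg, foot 40 mm across, widening evenly to 56 mm under an upright collar that is 62 mm across and takes the top 14 mm; wall 4 mm. Origin 37.5 mm above its foot, z up its axis. In the kiln its collar stands just above the kiln's rim
- stack_rim (a point): Centre of the mouth of the top pot of the stack: two more such pots, nested, standing loose and upright on the bench, 0.34 kg, rim 105.5 mm high. z up. A third pot nests wall on wall with its rim about 30 mm above this rim, its centre about 7 mm below this rim, give or take 2 mm (feel for it). The pots are hard and meet abruptly: take the last few mm slowly (about 10 mm/s)
- hammer: Bystander: glazier's hammer lying on the bench, 260 mm long, along its x; origin at its underside, half-way along
- fid: Bystander: flat dark wooden lead-opening fid, 145 x 24 x 11 mm, lying along its x; origin at its underside
- came: Bystander: straight offcut of lead came, 110 x 12 x 11 mm, lying along its x in front of the stack; origin at its underside
- came_short: Bystander: short offcut of lead came, 50 x 12 x 11 mm, lying behind the stack; origin at its underside
- flux_jar: Bystander: amber jar with black cap, 60 mm across, 75 mm tall; origin at its underside
- nail_tray: Bystander: open wooden tray, 100 x 140 x 30 mm; origin at its underside
- stop_knife: Bystander: glazier's knife with dark wooden handle, 190 mm long along its x, 28 mm thick; origin at its underside, near its middle

How it is judged:
By the outcome, as a careful person would: the job done as asked, in the order asked, and still so for the second after the job is handed in, with the robot touching nothing.
It also fails if it takes over 67 s, if anything falls off the work surface, if the arm or the gripper's body presses on something with over 40 N, if the wrist force passes 120 N, or if a joint passes its speed limit or range.

ROBOT

A 6-joint arm with a two-finger parallel gripper is mounted at the origin on the work surface. World frame = base frame: x ahead of the robot, y to its left, z up, the work surface at z = 0. Lengths are in m, angles in rad, forces in N, time in s.
With the tool pointing down it reaches from about 0.25 to 0.8 m from the base axis. Payload 8.5 kg.
Tool frame: the origin (TCP) lies on the centre line of the jaws, within the pads' length; the fingertips stand 19 mm ahead of it and the grasp point (between the pads) is the TCP (nose_length is the distance from the TCP to the fingertips, in m); z points along the fingers, y is the direction in which the jaws open and shut (so a half turn about z gives the same grasp; the last joint's range is limited). The gripper opens to 85 mm and grips with 20 to 120 N. Pads are 22 mm wide; open, the fingers measure 114 mm over their backs; the gripper's body (76 mm by 85 mm) begins 54 mm behind the grasp point. The pads swing forward as they close: fully open they stand 13 mm farther back than shut.
Start: joints at [1.221, 0.238, -0.013, 1.319, 0, 1.571], TCP at [0.18, 0.493, 0.25] pointing down, gripper open.
Joint ranges: [-2.66, 2.66], [-1.03, 1.9], [-1.14, 1.46], [-1.82, 2.27], [-1.45, 1.34], [-3.14, 3.14]. Speed limits (rad/s): [2.22, 2.22, 2.79, 3.14, 3.14, 3.14].

INTERFACE

Orientations are given as a unit quaternion [w, x, y, z].
In Python, from bench import * gives the robot as it stands.
- The arm moves only by the tool jog_arm, never from a script. Its argument "increments" is a list of rows, each an object with "grip": the closure, from -1 (fully open) to 1 (shut); "linear": the shift along the tool's x, y, z in units of 50 mm (1.0 is 50 mm), a list of three; "delta_rot": the turn, a rotation vector about the tool's x, y, z in units of 8 degrees (1.0 is 8 degrees), a list of three. In form: [{"grip": grip, "linear": [dx, dy, dz], "delta_rot": [wx, wy, wz]}, ...]. A call has 1 to 5 rows; each row is the pose to reach, as a shift and turn from the pose measured when the call began, along the tool's axes at that moment; what a row does not reach only later rows make up. A row lasts 1/10 s, in which the tool goes at most 50 mm and 8.59 degrees, less where a joint would pass 70% of its speed; a pose out of reach is approached as far as the arm can. A call with a gripper value outside its range is refused whole. The fingers move at their own pace and stop on an object; "newtons" is the grip in N (left out, the last holds). Time passes only in rows, so rows that repeat a pose let the fingers close. It gives the time, the measured TCP pose, the force and the opening at its end, in the units of the state.
- sense(): the state, without advancing time (a new reading comes with each control period).
- capture(name): name is "side" or "top"; returns a dict with "pixels" (420x560x3 uint8, blue, green, red), "fov_y" (degrees; the focal length in pixels is half the picture's height over the tangent of half this angle, whatever the lens; pixels are square), "cx", "cy" (the principal point, pixels), "world_from_camera" (4x4, takes a point from camera to world coordinates). Camera axes: x right, y up, looking along -z (the intrinsics and any distortion apply to the point x, -y, -z); pixel columns grow to the right and rows downward; lengths in m; the calibration is good to about 2 mm. A picture is of the moment at which its call begins. There is no depth.
- hand_in(): hands the job in, once; it reports no verdict.
The state is a dict: "t": time; "joint_pos": joint angles; "joint_velocities": joint speeds; "joint_efforts": joint torques, N m; "tool_pos": TCP position; "orientation": TCP orientation; "wrist_force": force on the tool from outside, world axes, zero at the start; "ft_torque": the same for the moment, N m; "finger_gap": finger opening in m.
Only numpy, scipy, OpenCV 4.12 (cv2) and the standard library are available. Lean on these libraries where they do the work, as an engineer would, in place of code of your own. Each camera call takes 0.05 s, during which the arm holds its last target. There are 200 camera calls.

## Working session

There is one attempt and no reset: what is moved stays moved. The work goes in short steps, Python scripts to look and compute and a tool call to move; the robot and the scene stay as the last step left them, time stands still between calls to the robot, and variables do not carry over. Pictures are saved under pics/ and viewed, on a budget of 10 in all, crops included, one or two more only if the job needs it, and the job is handed in when it is done.

Besides the shell and the picture viewer there is one more tool, called by a JSON object that holds its "api" and its "payload", one argument or row to a line. jog_arm: Moves the arm, as the interface text tells. Its arguments: {"type":"object","properties":{"increments":{"type":"array","items":{"type":"object","properties":{"grip":{"type":"number"},"linear":{"type":"array","items":{"type":"number"}},"delta_rot":{"type":"array","items":{"type":"number"}}}}},"newtons":{"type":"number"}},"required":["increments"]}

```bash
ls; mkdir -p pics; cat > h.py <<'E'
from bench import *
import numpy as np, cv2
from scipy.spatial.transform import Rotation as R
def ray(c,u,v):
    f=c["pixels"].shape[0]/2/np.tan(np.radians(c["fov_y"])/2)
    d=np.array([(u-c["cx"])/f,-(v-c["cy"])/f,-1]);T=np.array(c["world_from_camera"])
    return T[:3,3],T[:3,:3]@d
def onz(c,u,v,z):
    o,d=ray(c,u,v);return o+d*(z-o[2])/d[2]
def proj(c,p):
    T=np.linalg.inv(np.array(c["world_from_camera"]));q=T[:3,:3]@np.array(p)+T[:3,3]
    f=c["pixels"].shape[0]/2/np.tan(np.radians(c["fov_y"])/2)
    return c["cx"]+f*q[0]/-q[2],c["cy"]-f*q[1]/-q[2]
def rot(s): 
    w,x,y,z=s["orientation"];return R.from_quat([x,y,z,w])
E
python3 - <<'E'
from h import *
for n in("top","side"):
    c=capture(n);cv2.imwrite(f"pics/{n}1.png",c["pixels"]);print({k:v for k,v in c.items() if k!="pixels"})
print(sense())
E
```

```text
pics
{'fov_y': 53.15368156985045, 'cx': 280.7435409339281, 'cy': 207.45498258351213, 'world_from_camera': array([[-0.02224443,  0.9804193 , -0.1956609 ,  0.23626721],
       [-0.99971824, -0.02343515, -0.00377236, -0.01266366],
       [-0.00828384,  0.19552185,  0.98066436,  1.46007562],
       [ 0.        ,  0.        ,  0.        ,  1.        ]])}
{'fov_y': 49.37344502424126, 'cx': 276.7971952282801, 'cy': 207.1851097004, 'world_from_camera': array([[-0.98934436, -0.09800213,  0.10767229,  0.63744583],
       [ 0.14557012, -0.67935103,  0.71922981,  0.9433573 ],
       [ 0.00266123,  0.72723983,  0.68637829,  1.04114583],
       [ 0.        ,  0.        ,  0.        ,  1.        ]])}
{'t': 0.1, 'joint_pos': array([ 1.22102930e+00,  2.38727069e-01, -1.41539234e-02,  1.31920129e+00,
        9.97810718e-06,  1.57081089e+00]), 'joint_velocities': array([-0.00149209, -0.00089739,  0.00271169, -0.00104418, -0.00068796,
        0.00097143]), 'joint_efforts': array([-2.96111493e-04, -5.39721966e+01,  3.46997666e+01,  1.34857689e-02,
       -3.08950484e-05, -1.96080703e-05]), 'tool_pos': array([0.17978664, 0.49289253, 0.24974484]), 'orientation': array([-1.16782606e-04,  1.74000564e-01,  9.84745343e-01, -6.32305082e-04]), 'wrist_force': array([-0.4555127 , -0.0516771 , -0.20380827]), 'ft_torque': array([ 0.04827221,  0.03229282, -0.06587055]), 'finger_gap': 0.085501190954211}
```

View pics/top1.png

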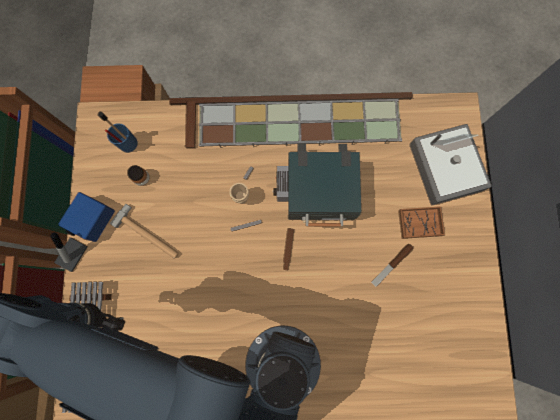

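View pics/side1.png

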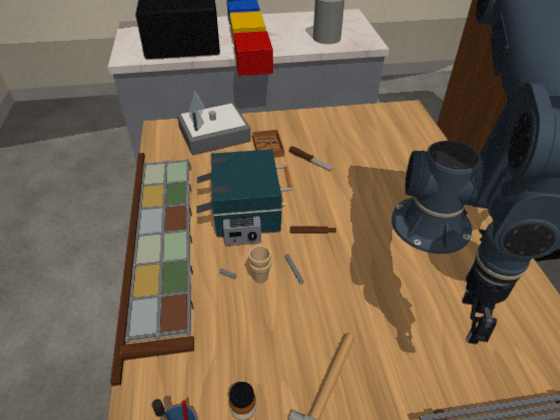

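Top view: kiln lid is at about (325,185), with its handle at (327,225) towards the robot and the stack at (239,192). Side view: kiln (245,190), handle (287,178), stack (260,262). Next, measurements plus an enlarged crop.

```bash
python3 - <<'E'
from h import *
t=capture("top");s=capture("side")
a=cv2.resize(t["pixels"][140:240,220:380],None,fx=5,fy=5,interpolation=cv2.INTER_CUBIC)
cv2.imwrite("pics/a.png",a)
b=cv2.resize(s["pixels"][140:290,190:310],None,fx=4,fy=4,interpolation=cv2.INTER_CUBIC)
cv2.imwrite("pics/b.png",b)
p=t["pixels"].astype(int);B,G,Rr=p[...,0],p[...,1],p[...,2]
m=((G-Rr>12)&(B-Rr>8)).astype(np.uint8);m[:140]=0;m[240:]=0;m[:,:270]=0;m[:,380:]=0
n,l,st,ce=cv2.connectedComponentsWithStats(m);i=1+st[1:,4].argmax();print(st[i])
r=cv2.minAreaRect(cv2.findContours((l==i).astype(np.uint8),0,2)[0][0]);print(r)
for q in cv2.boxPoints(r):print(q,onz(t,*q,.16))
for uv in((239,192),(311,224),(325,225),(350,224)):print(uv,onz(t,*uv,.1055),onz(t,*uv,.131))
E
```

```text
[ 289  152   72   60 3745]
((324.5, 181.5), (59.0, 71.0), 90.0)
[289. 152.] [ 0.67834867 -0.03851048  0.16      ]
[360. 152.] [ 0.67258677 -0.26831994  0.16      ]
[360. 211.] [ 0.47831912 -0.25682701  0.16      ]
[289. 211.] [ 0.48364282 -0.03342902  0.16      ]
(239, 192) [0.5621096  0.12983785 0.1055    ] [0.55597559 0.12715524 0.131     ]
(311, 224) [ 0.44913867 -0.10492564  0.1055    ] [ 0.44513135 -0.1031888   0.131     ]
(325, 225) [ 0.44476716 -0.15041266  0.1055    ] [ 0.44084213 -0.14781952  0.131     ]
(350, 224) [ 0.44614472 -0.23196974  0.1055    ] [ 0.44219376 -0.22784129  0.131     ]
```

View pics/a.png

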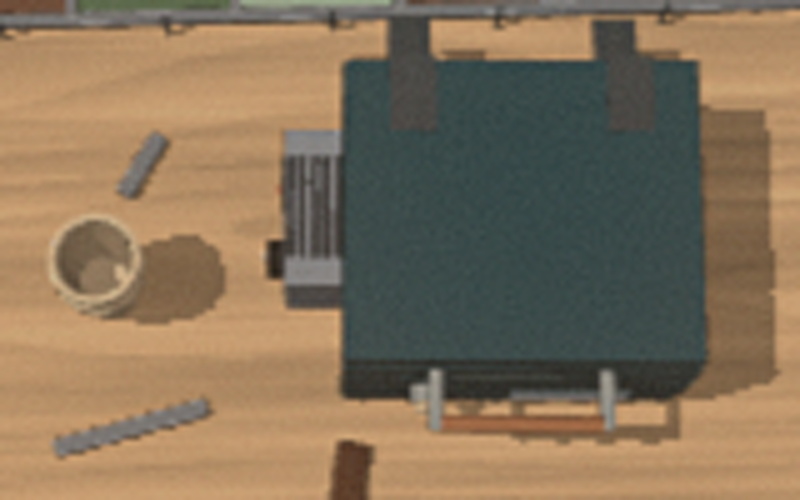

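View pics/b.png

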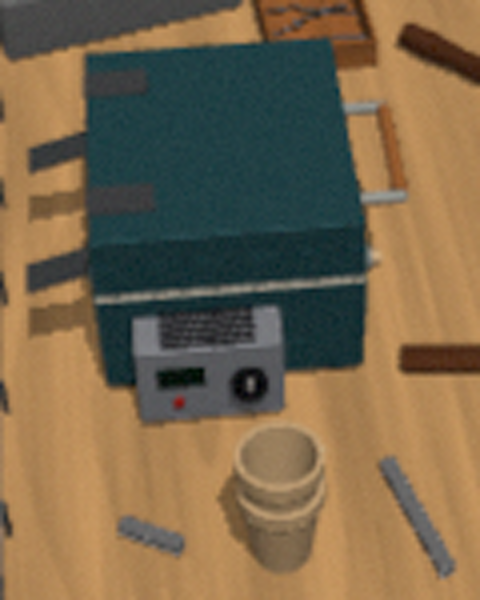

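Crops: handle bar ends are at top (308,225)/(341,225) and side (287.5,167)/(290,188). The stack mouth is at top (239,192) and side (260,254). Next I triangulate.

```bash
cat >> h.py <<'E'
def tri(a,pa,b,pb):
    o1,d1=ray(a,*pa);o2,d2=ray(b,*pb)
    k=np.linalg.lstsq(np.c_[d1,-d2],o2-o1,rcond=None)[0]
    P,Q=o1+k[0]*d1,o2+k[1]*d2;return (P+Q)/2,np.linalg.norm(P-Q)
E
python3 - <<'E'
from h import *
t=capture("top");s=capture("side")
T=lambda x,y:(220+x/5-.5,140+y/5-.5);S=lambda x,y:(190+x/4-.5,140+y/4-.5)
for n,a,b in(("h+y",(436,424),(401,192)),("h-y",(608,424),(388,107)),("lidRL",(343,60),(92,250)),("lidRR",(697,62),(86,57)),("lidFR",(705,358),(332,42)),("lidFL",(343,358),(360,225)),("stack",(97,260),(280,457))):
    p,e=tri(t,T(*a),s,S(*b));print(n,p.round(4),round(e,4))
print("stack z plane",onz(t,*T(97,258),.1055),onz(s,*S(280,457),.1055))
for a in((343,60),(697,62),(705,358),(343,358)):print(onz(t,*T(*a),.16).round(4))
for a in((92,250),(86,57),(332,42),(360,225)):print("side",onz(s,*S(*a),.16).round(4))
print(onz(t,*T(436,424),.131),onz(t,*T(608,424),.131))
E
```

```text
h+y [ 0.4438 -0.0891  0.1329] 0.0009
h-y [ 0.4388 -0.1984  0.1299] 0.0068
lidRL [ 0.6796 -0.0351  0.1543] 0.0049
lidRR [ 0.6733 -0.2654  0.1546] 0.003
lidFR [ 0.4757 -0.2582  0.1547] 0.0067
lidFL [ 0.484  -0.0306  0.1563] 0.0003
stack [0.564  0.1312 0.0994] 0.0025
stack z plane [0.56518678 0.13016138 0.1055    ] [0.5633608 0.1370054 0.1055   ]
[ 0.6801 -0.0356  0.16  ]
[ 0.673  -0.2648  0.16  ]
[ 0.478  -0.2584  0.16  ]
[ 0.4834 -0.0306  0.16  ]
side [ 0.677  -0.0273  0.16  ]
side [ 0.6716 -0.257   0.16  ]
side [ 0.4737 -0.249   0.16  ]
side [ 0.4845 -0.0264  0.16  ]
[ 0.44448439 -0.08939984  0.131     ] [ 0.44189364 -0.19936317  0.131     ]
```

```bash
cat >> h.py <<'E'
def go(p,z=(0,0,-1),y=(np.cos(-.03),np.sin(-.03),0)):
    """units to target position with tool z axis, tool y axis (projected)"""
    s=sense();r=rot(s);z=np.array(z,float)/np.linalg.norm(z);y=np.array(y,float);y-=z*(y@z);y/=np.linalg.norm(y)
    M=R.from_matrix(np.c_[np.cross(y,z),y,z])
    l=r.inv().apply(np.array(p)-s["tool_pos"])/.05;w=np.degrees((r.inv()*M).as_rotvec())/8
    print("lin",l.round(2).tolist(),"rot",w.round(2).tolist(),"| t",round(s["t"],2),"pos",s["tool_pos"].round(4),"F",s["wrist_force"].round(1),"gap",round(s["finger_gap"],4),"q",s["joint_pos"].round(2))
E
python3 -c "
from h import *
go((.4425,-.1445,.23))"
```

```text
lin [-9.3, -10.18, 0.41] rot [-0.0, 0.0, 8.96] | t 0.3 pos [0.1799 0.4931 0.2501] F [ 0.6  0.2 -0.5] gap 0.0853 q [ 1.22  0.24 -0.01  1.32  0.    1.57]
```

{"api": "jog_arm", "payload": {
  "increments": [
    {"grip": -0.5,"linear": [-0.6,-0.7,0],"delta_rot": [0,0,0.6]},
    {"grip": 0,"linear": [-1.3,-1.4,0],"delta_rot": [0,0,1.3]},
    {"grip": 0.3,"linear": [-2,-2.2,0],"delta_rot": [0,0,2]},
    {"grip": 0.3,"linear": [-2.7,-3,0],"delta_rot": [0,0,2.7]},
    {"grip": 0.3,"linear": [-3.4,-3.7,0],"delta_rot": [0,0,3.4]}
  ]
}}

```text
t: 0.8
tool_pos: [0.2737, 0.2645, 0.2502]
orientation: [0.0, 0.402, 0.916, -0.0]
wrist_force: [0.0, 0.1, 0.8]
finger_gap: 0.0299
```

```bash
python3 -c "
from h import *
go((.4425,-.1445,.23))"
```

```text
lin [-8.31, -3.05, 0.41] rot [0.0, 0.0, 5.54] | t 0.8 pos [0.2737 0.2645 0.2502] F [0.  0.1 0.8] gap 0.0299 q [ 0.77 -0.01 -0.3   1.28 -0.    1.6 ]
```

Tracking is immediate, so I can make longer moves.

{"api": "jog_arm", "payload": {
  "increments": [
    {"grip": 0.3,"linear": [-0.9,-0.33,0],"delta_rot": [0,0,0.6]},
    {"grip": 0.3,"linear": [-1.8,-0.66,0],"delta_rot": [0,0,1.2]},
    {"grip": 0.3,"linear": [-2.7,-1,0],"delta_rot": [0,0,1.8]},
    {"grip": 0.3,"linear": [-3.6,-1.3,0],"delta_rot": [0,0,2.4]},
    {"grip": 0.3,"linear": [-4.5,-1.65,0],"delta_rot": [0,0,3]}
  ]
}}

```text
t: 1.3
tool_pos: [0.3657, 0.0411, 0.2506]
orientation: [0.001, 0.585, 0.811, 0.0]
wrist_force: [0.6, 2.2, 0.3]
finger_gap: 0.0301
```

```bash
python3 -c "
from h import *
go((.4425,-.1445,.23))"
```

```text
lin [-4.01, 0.29, 0.41] rot [0.01, 0.0, 2.51] | t 1.3 pos [0.3657 0.0411 0.2506] F [0.6 2.2 0.3] gap 0.0301 q [ 0.11 -0.03 -0.33  1.28 -0.    1.36]
```

{"api": "jog_arm", "payload": {
  "increments": [
    {"grip": 0.3,"linear": [-0.8,0.06,0],"delta_rot": [0,0,0.5]},
    {"grip": 0.3,"linear": [-1.6,0.12,0],"delta_rot": [0,0,1]},
    {"grip": 0.3,"linear": [-2.4,0.18,0],"delta_rot": [0,0,1.5]},
    {"grip": 0.3,"linear": [-3.3,0.24,0.2],"delta_rot": [0,0,2]},
    {"grip": 0.3,"linear": [-4.0,0.29,0.4],"delta_rot": [0,0,2.5]}
  ]
}}

```text
t: 1.8
tool_pos: [0.4434, -0.1466, 0.2307]
orientation: [0.001, 0.718, 0.696, 0.001]
wrist_force: [0.4, 0.5, 0.4]
finger_gap: 0.03
```

```bash
python3 -c "
from h import *
go((.4425,-.1445,.133))"
```

```text
lin [0.04, -0.02, 1.95] rot [0.02, 0.0, -0.01] | t 1.8 pos [ 0.4434 -0.1466  0.2307] F [0.4 0.5 0.4] gap 0.03 q [-0.32  0.15 -0.18  1.24  0.    1.28]
```

{"api": "jog_arm", "payload": {
  "increments": [
    {"grip": 0.3,"linear": [0.04,-0.02,0.5],"delta_rot": [0,0,0]},
    {"grip": 0.3,"linear": [0.04,-0.02,1.0],"delta_rot": [0,0,0]},
    {"grip": 0.3,"linear": [0.04,-0.02,1.4],"delta_rot": [0,0,0]},
    {"grip": 0.3,"linear": [0.04,-0.02,1.7],"delta_rot": [0,0,0]},
    {"grip": 0.3,"linear": [0.04,-0.02,1.95],"delta_rot": [0,0,0]}
  ]
}}

```text
t: 2.3
tool_pos: [0.4431, -0.1448, 0.1354]
orientation: [0.002, 0.718, 0.696, 0.001]
wrist_force: [-60.7, 15.5, 168.6]
finger_gap: 0.03
```

{"api": "jog_arm", "payload": {
  "increments": [
    {"grip": 0.4,"linear": [0,0,0],"delta_rot": [0,0,0]},
    {"grip": 0.55,"linear": [0,0,0],"delta_rot": [0,0,0]},
    {"grip": 0.7,"linear": [0,0,0],"delta_rot": [0,0,0]},
    {"grip": 0.85,"linear": [0,0,0],"delta_rot": [0,0,0]},
    {"grip": 0.9,"linear": [0,0,0],"delta_rot": [0,0,0]}
  ],
  "newtons": 40
}}

```text
t: 2.8
tool_pos: [0.4418, -0.1447, 0.1355]
orientation: [0.001, 0.718, 0.696, 0.001]
wrist_force: [-7.6, -0.0, 10.4]
finger_gap: 0.0104
```

```bash
python3 - <<'E'
from h import *
go((.4425,-.1445,.133))
t=capture("side");x=cv2.resize(t["pixels"][110:260,190:390],None,fx=4,fy=4,interpolation=cv2.INTER_CUBIC)
cv2.imwrite("pics/c.png",x)
E
```

```text
lin [0.01, 0.01, 0.05] rot [0.02, 0.01, -0.02] | t 2.8 pos [ 0.4418 -0.1447  0.1355] F [-7.6 -0.  10.4] gap 0.0104 q [-0.32  0.21 -0.37  1.   -0.    1.29]
```

View pics/c.png

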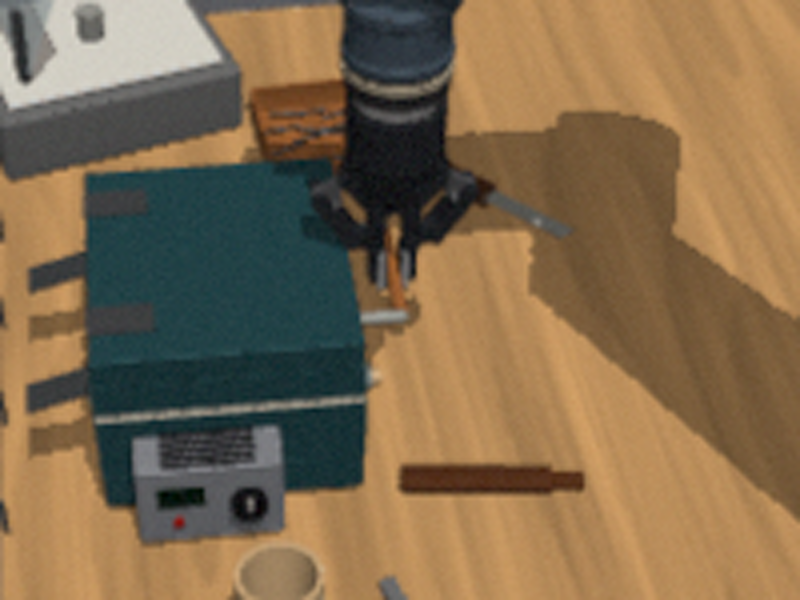

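The pads are on the bar. But during the descent the wrist briefly read about 170 N, over the limit, probably because a knuckle or fingertip touched something. It can't be undone, so I'll carry on gently and report it. Next I work out the arc.

```bash
cat >> h.py <<'E'
def arc(t0,dt,tilt=0):
    f=lambda t:np.array([-.2364*np.cos(t+.1106),.2364*np.sin(t+.1106)])
    p=np.array([.4418,-.1447,.1355]);s=sense();r=rot(s);k=np.array([.99955,-.03,0])
    for i in range(1,6):
        d=f(t0+dt*i)-f(0);q=p+k*d[0]+[0,0,d[1]]
        print(round(t0+dt*i,3),(r.inv().apply(q-s["tool_pos"])/.05).round(2).tolist())
    print(s["tool_pos"].round(4),s["wrist_force"].round(1),s["joint_pos"].round(2),"F")
E
python3 -c "
from h import *
arc(0,.03);arc(.15,.04)"
```

```text
0.03 [0.0, 0.02, -0.14]
0.06 [0.0, 0.04, -0.28]
0.09 [0.0, 0.07, -0.42]
0.12 [0.0, 0.1, -0.56]
0.15 [0.0, 0.13, -0.7]
[ 0.4418 -0.1447  0.1355] [-7.5 -0.2  9.6] [-0.32  0.21 -0.37  1.   -0.    1.29] F
0.19 [0.0, 0.19, -0.88]
0.23 [0.0, 0.25, -1.06]
0.27 [-0.0, 0.31, -1.23]
0.31 [-0.0, 0.39, -1.41]
0.35 [-0.0, 0.47, -1.58]
[ 0.4418 -0.1447  0.1355] [-7.5 -0.2  9.6] [-0.32  0.21 -0.37  1.   -0.    1.29] F
```

{"api": "jog_arm", "payload": {
  "increments": [
    {"grip": 0.9,"linear": [0,0.01,-0.1],"delta_rot": [0,0,0]},
    {"grip": 0.9,"linear": [0,0.04,-0.24],"delta_rot": [0,0,0]},
    {"grip": 0.9,"linear": [0,0.07,-0.4],"delta_rot": [0,0,0]},
    {"grip": 0.9,"linear": [0,0.1,-0.56],"delta_rot": [0,0,0]},
    {"grip": 0.9,"linear": [0,0.13,-0.7],"delta_rot": [0,0,0]}
  ]
}}

```text
t: 3.35
tool_pos: [0.4481, -0.1449, 0.1711]
orientation: [0.001, 0.718, 0.696, 0.0]
wrist_force: [-0.4, -1.1, -7.1]
finger_gap: 0.0104
```

```bash
python3 -c "
from h import *
arc(.15,.04)"
```

```text
0.19 [0.0, 0.06, -0.17]
0.23 [0.0, 0.12, -0.35]
0.27 [-0.0, 0.19, -0.52]
0.31 [-0.0, 0.26, -0.7]
0.35 [-0.0, 0.34, -0.87]
[ 0.4481 -0.1449  0.1711] [-0.4 -1.1 -7.1] [-0.31  0.19 -0.29  1.09 -0.    1.29] F
```

{"api": "jog_arm", "payload": {
  "increments": [
    {"grip": 0.9,"linear": [0,0.06,-0.17],"delta_rot": [0,0,0]},
    {"grip": 0.9,"linear": [0,0.12,-0.35],"delta_rot": [0,0,0]},
    {"grip": 0.9,"linear": [0,0.19,-0.52],"delta_rot": [0,0,0]},
    {"grip": 0.9,"linear": [0,0.26,-0.7],"delta_rot": [0,0,0]},
    {"grip": 0.9,"linear": [0,0.34,-0.87],"delta_rot": [0,0,0]}
  ]
}}

```text
t: 3.85
tool_pos: [0.464, -0.1453, 0.2153]
orientation: [0.0, 0.718, 0.696, -0.0]
wrist_force: [-6.1, -2.4, -2.9]
finger_gap: 0.0103
```

```bash
python3 -c "
from h import *
arc(.35,.05)"
```

```text
0.4 [-0.0, 0.13, -0.19]
0.45 [-0.0, 0.25, -0.4]
0.5 [-0.0, 0.38, -0.59]
0.55 [-0.0, 0.52, -0.78]
0.6 [0.0, 0.67, -0.97]
[ 0.464  -0.1453  0.2153] [-6.1 -2.4 -2.9] [-0.3   0.19 -0.17  1.21 -0.    1.3 ] F
```

{"api": "jog_arm", "payload": {
  "increments": [
    {"grip": 0.9,"linear": [0,0.11,-0.2],"delta_rot": [0,0,0]},
    {"grip": 0.9,"linear": [0,0.24,-0.4],"delta_rot": [0,0,0]},
    {"grip": 0.9,"linear": [0,0.37,-0.59],"delta_rot": [0,0,0]},
    {"grip": 0.9,"linear": [0,0.51,-0.78],"delta_rot": [0,0,0]},
    {"grip": 0.9,"linear": [0,0.66,-0.97],"delta_rot": [0,0,0]}
  ]
}}

```text
t: 4.35
tool_pos: [0.4951, -0.1462, 0.2649]
orientation: [-0.001, 0.719, 0.695, -0.002]
wrist_force: [-11.0, -2.0, 2.2]
finger_gap: 0.0105
```

```bash
python3 -c "
from h import *
arc(.6,.05)"
```

```text
0.65 [-0.0, 0.21, -0.15]
0.7 [-0.0, 0.37, -0.32]
0.75 [-0.0, 0.55, -0.48]
0.8 [-0.0, 0.73, -0.63]
0.85 [-0.0, 0.92, -0.77]
[ 0.4951 -0.1462  0.2649] [-11.   -2.    2.2] [-0.29  0.22  0.    1.35 -0.    1.32] F
```

{"api": "jog_arm", "payload": {
  "increments": [
    {"grip": 0.9,"linear": [0,0.15,-0.17],"delta_rot": [0,0,0]},
    {"grip": 0.9,"linear": [0,0.32,-0.33],"delta_rot": [0,0,0]},
    {"grip": 0.9,"linear": [0,0.5,-0.49],"delta_rot": [0,0,0]},
    {"grip": 0.9,"linear": [0,0.68,-0.64],"delta_rot": [0,0,0]},
    {"grip": 0.9,"linear": [0,0.87,-0.78],"delta_rot": [0,0,0]}
  ]
}}

```text
t: 4.85
tool_pos: [0.5374, -0.1475, 0.3058]
orientation: [-0.001, 0.719, 0.695, -0.002]
wrist_force: [-14.5, -0.3, 12.9]
finger_gap: 0.0101
```

```bash
python3 -c "
from h import *
arc(.85,.05)"
```

```text
0.9 [-0.0, 0.27, -0.08]
0.95 [-0.0, 0.48, -0.2]
1.0 [-0.0, 0.69, -0.31]
1.05 [0.0, 0.9, -0.41]
1.1 [0.0, 1.12, -0.5]
[ 0.5374 -0.1475  0.3058] [-14.5  -0.3  12.9] [-0.27  0.29  0.2   1.48 -0.    1.34] F
```

{"api": "jog_arm", "payload": {
  "increments": [
    {"grip": 0.9,"linear": [0,0.17,-0.16],"delta_rot": [0,0,0]},
    {"grip": 0.9,"linear": [0,0.38,-0.29],"delta_rot": [0,0,0]},
    {"grip": 0.9,"linear": [0,0.59,-0.4],"delta_rot": [0,0,0]},
    {"grip": 0.9,"linear": [0,0.8,-0.5],"delta_rot": [0,0,0]},
    {"grip": 0.9,"linear": [0,1.02,-0.59],"delta_rot": [0,0,0]}
  ]
}}

```text
t: 5.35
tool_pos: [0.5889, -0.149, 0.336]
orientation: [-0.001, 0.719, 0.695, -0.002]
wrist_force: [-5.3, -0.5, 6.1]
finger_gap: 0.01
```

```bash
python3 -c "
from h import *
arc(1.1,.05)"
```

```text
1.15 [-0.0, 0.31, 0.03]
1.2 [-0.0, 0.54, -0.04]
1.25 [-0.0, 0.77, -0.1]
1.3 [-0.0, 1.0, -0.14]
1.35 [0.0, 1.24, -0.17]
[ 0.5889 -0.149   0.336 ] [-5.3 -0.5  6.1] [-0.25  0.38  0.41  1.6  -0.    1.36] F
```

{"api": "jog_arm", "payload": {
  "increments": [
    {"grip": 0.9,"linear": [0,0.22,-0.08],"delta_rot": [0,0,0]},
    {"grip": 0.9,"linear": [0,0.45,-0.16],"delta_rot": [0,0,0]},
    {"grip": 0.9,"linear": [0,0.68,-0.22],"delta_rot": [0,0,0]},
    {"grip": 0.9,"linear": [0,0.91,-0.26],"delta_rot": [0,0,0]},
    {"grip": 0.9,"linear": [0,1.15,-0.29],"delta_rot": [0,0,0]}
  ]
}}

```text
t: 5.85
tool_pos: [0.647, -0.1506, 0.3519]
orientation: [-0.0, 0.719, 0.695, -0.002]
wrist_force: [-2.9, -1.2, 4.7]
finger_gap: 0.0099
```

```bash
python3 -c "
from h import *
arc(1.35,.05)"
```

```text
1.4 [-0.0, 0.31, 0.13]
1.45 [-0.0, 0.55, 0.12]
1.5 [-0.0, 0.78, 0.12]
1.55 [-0.0, 1.02, 0.14]
1.6 [-0.0, 1.25, 0.16]
[ 0.647  -0.1506  0.3519] [-2.9 -1.2  4.7] [-0.23  0.51  0.65  1.72 -0.    1.38] F
```

{"api": "jog_arm", "payload": {
  "increments": [
    {"grip": 0.9,"linear": [0,0.23,-0.01],"delta_rot": [0,0,0]},
    {"grip": 0.9,"linear": [0,0.47,-0.02],"delta_rot": [0,0,0]},
    {"grip": 0.9,"linear": [0,0.7,-0.01],"delta_rot": [0,0,0]},
    {"grip": 0.9,"linear": [0,0.94,0.0],"delta_rot": [0,0,0]},
    {"grip": 0.9,"linear": [0,1.17,0.02],"delta_rot": [0,0,0]}
  ]
}}

```text
t: 6.35
tool_pos: [0.7063, -0.1523, 0.3527]
orientation: [0.001, 0.719, 0.695, -0.0]
wrist_force: [0.4, -1.0, -0.4]
finger_gap: 0.0102
```

```bash
python3 -c "
from h import *
arc(1.6,.04)"
```

```text
1.64 [-0.01, 0.25, 0.21]
1.68 [-0.0, 0.44, 0.25]
1.72 [-0.0, 0.62, 0.3]
1.76 [-0.0, 0.8, 0.35]
1.8 [-0.0, 0.98, 0.41]
[ 0.7063 -0.1523  0.3527] [ 0.4 -1.  -0.4] [-0.21  0.65  0.92  1.84 -0.    1.39] F
```

{"api": "jog_arm", "payload": {
  "increments": [
    {"grip": 0.9,"linear": [0,0.17,0.03],"delta_rot": [0,0,0]},
    {"grip": 0.9,"linear": [0,0.36,0.07],"delta_rot": [0,0,0]},
    {"grip": 0.9,"linear": [0,0.54,0.12],"delta_rot": [0,0,0]},
    {"grip": 0.9,"linear": [0,0.72,0.17],"delta_rot": [0,0,0]},
    {"grip": 0.9,"linear": [0,0.88,0.23],"delta_rot": [0,0,0]}
  ]
}}

```text
t: 6.85
tool_pos: [0.7514, -0.1536, 0.3429]
orientation: [0.002, 0.719, 0.695, 0.001]
wrist_force: [1.3, -1.3, 5.5]
finger_gap: 0.01
```

{"api": "jog_arm", "payload": {
  "increments": [
    {"grip": 0.9,"linear": [0,0.06,0.02],"delta_rot": [0,0,0]},
    {"grip": 0.9,"linear": [0,0.12,0.05],"delta_rot": [0,0,0]}
  ]
}}

```text
t: 7.05
tool_pos: [0.758, -0.1537, 0.3409]
orientation: [0.003, 0.719, 0.695, 0.002]
wrist_force: [0.5, -2.3, 1.6]
finger_gap: 0.0103
```

```bash
python3 -c "
from h import *
arc(1.8,.02)"
```

```text
1.82 [-0.01, 0.04, 0.21]
1.84 [-0.01, 0.12, 0.24]
1.86 [-0.01, 0.21, 0.28]
1.88 [-0.01, 0.3, 0.31]
1.9 [-0.01, 0.38, 0.35]
[ 0.758  -0.1537  0.3409] [ 0.5 -2.3  1.6] [-0.2   0.82  1.22  1.97 -0.    1.4 ] F
```

{"api": "jog_arm", "payload": {
  "increments": [
    {"grip": 0.9,"linear": [0,0.05,0.02],"delta_rot": [0,0,0]},
    {"grip": 0.9,"linear": [0,0.1,0.04],"delta_rot": [0,0,0]},
    {"grip": 0.9,"linear": [0,0.15,0.06],"delta_rot": [0,0,0]},
    {"grip": 0.9,"linear": [0,0.2,0.08],"delta_rot": [0,0,0]},
    {"grip": 0.9,"linear": [0,0.23,0.1],"delta_rot": [0,0,0]}
  ]
}}

```text
t: 7.55
tool_pos: [0.77, -0.1541, 0.3364]
orientation: [0.003, 0.719, 0.695, 0.002]
wrist_force: [1.3, -1.7, 3.0]
finger_gap: 0.0099
```

```bash
python3 -c "
from h import *
arc(1.8,.02)"
```

```text
1.82 [-0.01, -0.2, 0.11]
1.84 [-0.01, -0.12, 0.15]
1.86 [-0.01, -0.03, 0.18]
1.88 [-0.01, 0.06, 0.22]
1.9 [-0.01, 0.14, 0.26]
[ 0.77   -0.1541  0.3364] [ 1.3 -1.7  3. ] [-0.2   0.88  1.35  2.03 -0.    1.41] F
```

{"api": "jog_arm", "payload": {
  "increments": [
    {"grip": 0.7,"linear": [0,0,0],"delta_rot": [0,0,0]},
    {"grip": 0.5,"linear": [0,0,0],"delta_rot": [0,0,0]},
    {"grip": 0.3,"linear": [0,0,0],"delta_rot": [0,0,0]},
    {"grip": 0.3,"linear": [0,0,-0.2],"delta_rot": [0,0,0]},
    {"grip": 0.3,"linear": [0,0,-0.4],"delta_rot": [0,0,0]}
  ]
}}

```text
t: 8.05
tool_pos: [0.7637, -0.1527, 0.3503]
orientation: [0.004, 0.719, 0.695, 0.002]
wrist_force: [0.7, -0.0, -1.5]
finger_gap: 0.0299
```

{"api": "jog_arm", "payload": {
  "increments": [
    {"grip": 0.3,"linear": [0,-0.05,-0.3],"delta_rot": [0,0,0]},
    {"grip": 0.3,"linear": [0,-0.15,-0.6],"delta_rot": [0,0,0]},
    {"grip": 0.3,"linear": [0,-0.6,-0.9],"delta_rot": [0,0,0]},
    {"grip": 0.3,"linear": [0,-1.2,-1.1],"delta_rot": [0,0,0]},
    {"grip": 0.3,"linear": [0,-1.9,-1.2],"delta_rot": [0,0,0]}
  ]
}}

```text
t: 8.55
tool_pos: [0.6852, -0.1506, 0.4103]
orientation: [0.006, 0.718, 0.696, 0.004]
wrist_force: [1.6, 0.1, 1.0]
finger_gap: 0.03
```

```bash
python3 -c "
from h import *
go((.42,-.146,.42))"
```

```text
lin [-0.08, -5.3, -0.27] rot [0.1, 0.02, -0.02] | t 8.55 pos [ 0.6852 -0.1506  0.4103] F [1.6 0.1 1. ] gap 0.03 q [-0.22  0.64  1.06  1.98 -0.    1.39]
```

{"api": "jog_arm", "payload": {
  "increments": [
    {"grip": 0.3,"linear": [0,-1,-0.1],"delta_rot": [0,0,0]},
    {"grip": 0.3,"linear": [0,-2,-0.2],"delta_rot": [0,0,0]},
    {"grip": 0.3,"linear": [0,-3,-0.2],"delta_rot": [0,0,0]},
    {"grip": 0.0,"linear": [0,-4,-0.2],"delta_rot": [0,0,0]},
    {"grip": -0.5,"linear": [0,-5.3,-0.2],"delta_rot": [0.1,0,0]}
  ]
}}

```text
t: 9.05
tool_pos: [0.4442, -0.1424, 0.4189]
orientation: [0.003, 0.718, 0.696, 0.0]
wrist_force: [0.2, -0.3, -0.3]
finger_gap: 0.0558
```

```bash
python3 - <<'E'
from h import *
t=capture("top");s=capture("side")
a=cv2.resize(t["pixels"][100:250,210:390],None,fx=3,fy=3,interpolation=cv2.INTER_CUBIC)
b=cv2.resize(s["pixels"][100:300,180:320],None,fx=2.25,fy=2.25,interpolation=cv2.INTER_CUBIC)
im=np.zeros((450,540+315,3),np.uint8);im[:,:540]=a;im[:,540:]=b;cv2.imwrite("pics/d.png",im[:,:800])
E
```

```text
(no output)
```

View pics/d.png

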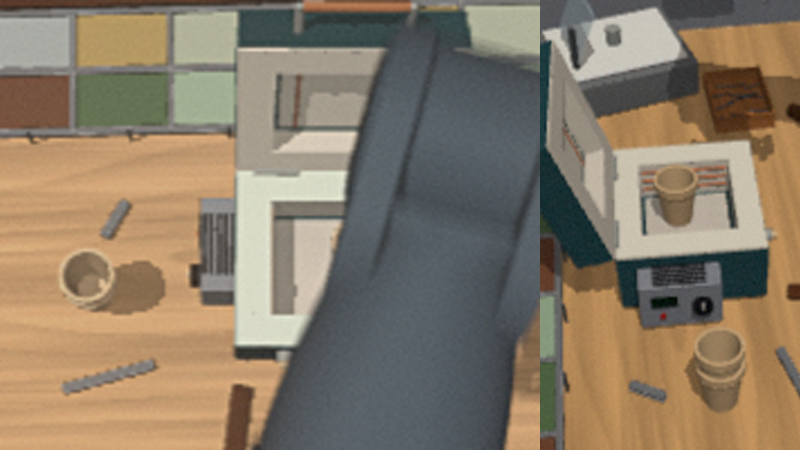

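The lid rests open past upright, leaning back. In the side view the pot is at about (676,195) in the composite. The arm hides the pot from above, so I move aside and turn the jaws along y at the same time.

{"api": "jog_arm", "payload": {
  "increments": [
    {"grip": -0.8,"linear": [0.9,-0.2,0],"delta_rot": [0,0,-1]},
    {"grip": -0.8,"linear": [1.8,-0.4,0],"delta_rot": [0,0,-2]},
    {"grip": -0.8,"linear": [2.7,-0.6,0],"delta_rot": [0,0,-3]},
    {"grip": -0.8,"linear": [3.6,-0.8,0],"delta_rot": [0,0,-4]},
    {"grip": -0.8,"linear": [4.5,-1,0],"delta_rot": [0,0,-5]}
  ]
}}

```text
t: 9.65
tool_pos: [0.398, 0.0861, 0.4208]
orientation: [0.004, 0.435, 0.9, 0.0]
wrist_force: [2.0, 0.4, -0.6]
finger_gap: 0.0767
```

```bash
python3 - <<'E'
from h import *
t=capture("top");s=capture("side")
a=cv2.resize(t["pixels"][130:240,230:370],None,fx=4,fy=4,interpolation=cv2.INTER_CUBIC)
b=cv2.resize(s["pixels"][165:285,220:280],None,fx=4,fy=4,interpolation=cv2.INTER_CUBIC)
im=np.zeros((480,800,3),np.uint8);im[:440,:560]=a;im[:,560:]=b;cv2.imwrite("pics/e.png",im)
go((.578,-.145,.25),y=(.03,1,0))
E
```

```text
lin [-5.88, -0.12, 3.45] rot [0.01, 0.06, -6.2] | t 9.75 pos [0.3975 0.0888 0.4207] F [ 0.5 -0.1  0.8] gap 0.0766 q [ 0.22  0.03  0.17  1.7  -0.    1.12]
```

View pics/e.png

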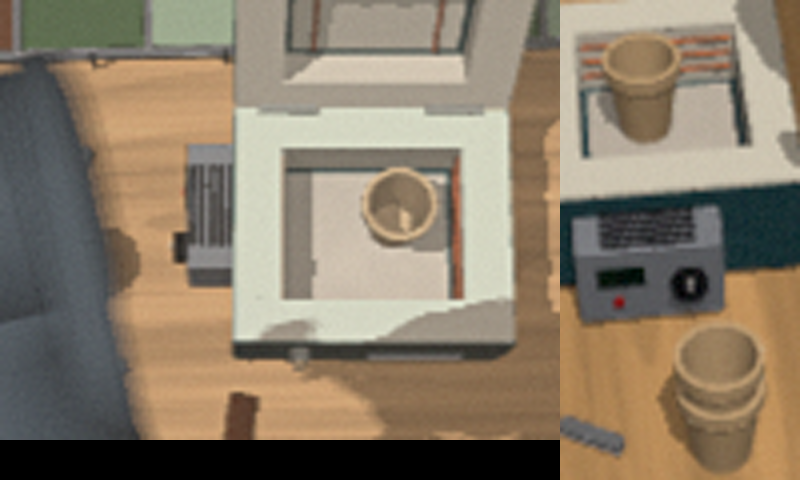

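Pot rim centre is at crop (400,204) in the top view and (642,63) in the side view. The lid is still open. The pot sits towards the rear right of the chamber.

```bash
python3 - <<'E'
from h import *
t=capture("top");s=capture("side")
T=lambda x,y:(230+x/4-.5,130+y/4-.5);S=lambda x,y:(220+(x-560)/4-.5,165+y/4-.5)
a,b=T(400,203),S(642,63)
print(tri(t,a,s,b),onz(t,*a,.12),onz(s,*b,.12))
for q in((283,150),(462,150),(462,298),(283,298)):print(onz(t,*T(*q),.105).round(4))
go((.595,-.165,.25),y=(.03,1,0))
E
```

```text
(array([ 0.59084405, -0.17031022,  0.11250806]), np.float64(0.004640213474829572)) [ 0.59116909 -0.17013355  0.12      ] [ 0.58913103 -0.15994121  0.12      ]
[ 0.6434 -0.076   0.105 ]
[ 0.6397 -0.2258  0.105 ]
[ 0.5132 -0.2192  0.105 ]
[ 0.5167 -0.072   0.105 ]
lin [-6.34, -0.02, 3.46] rot [-0.0, 0.06, -6.26] | t 9.85 pos [0.3984 0.0855 0.4204] F [ 0.3 -0.6  0.2] gap 0.0767 q [ 0.22  0.03  0.17  1.7  -0.01  1.12]
```

```bash
python3 - <<'E'
from h import *
go((.591,-.168,.25),y=(1,1,0))
E
```

```text
lin [-6.34, -0.12, 3.46] rot [0.02, 0.05, -0.85] | t 9.85 pos [0.3984 0.0855 0.4204] F [ 0.3 -0.6  0.2] gap 0.0767 q [ 0.22  0.03  0.17  1.7  -0.01  1.12]
```

{"api": "jog_arm", "payload": {
  "increments": [
    {"grip": -0.8,"linear": [-1,0,0],"delta_rot": [0,0,-0.2]},
    {"grip": -0.8,"linear": [-2,0,0.2],"delta_rot": [0,0,-0.4]},
    {"grip": -0.8,"linear": [-3,0,0.6],"delta_rot": [0,0,-0.6]},
    {"grip": -0.8,"linear": [-4,-0.1,1.2],"delta_rot": [0,0,-0.8]},
    {"grip": -0.8,"linear": [-5,-0.1,1.8],"delta_rot": [0,0.05,-0.85]}
  ]
}}

```text
t: 10.35
tool_pos: [0.5391, -0.1035, 0.3433]
orientation: [0.002, 0.384, 0.923, 0.001]
wrist_force: [0.7, 0.9, 0.2]
finger_gap: 0.0768
```

```bash
python3 - <<'E'
from h import *
go((.591,-.168,.19),y=(1,1,0))
E
```

```text
lin [-1.64, -0.19, 3.07] rot [0.03, 0.02, -0.02] | t 10.35 pos [ 0.5391 -0.1035  0.3433] F [0.7 0.9 0.2] gap 0.0768 q [-0.19  0.27  0.26  1.56  0.    0.6 ]
```

{"api": "jog_arm", "payload": {
  "increments": [
    {"grip": -0.8,"linear": [-0.4,-0.05,0.6],"delta_rot": [0,0,0]},
    {"grip": -0.8,"linear": [-0.8,-0.1,1.2],"delta_rot": [0,0,0]},
    {"grip": -0.8,"linear": [-1.2,-0.15,1.8],"delta_rot": [0,0,0]},
    {"grip": -0.8,"linear": [-1.55,-0.19,2.5],"delta_rot": [0,0,0]},
    {"grip": -0.8,"linear": [-1.64,-0.19,3.0],"delta_rot": [0,0,0]}
  ]
}}

```text
t: 10.85
tool_pos: [0.591, -0.172, 0.1916]
orientation: [0.002, 0.386, 0.922, 0.001]
wrist_force: [-1.2, -0.2, 0.2]
finger_gap: 0.0767
```

```bash
python3 - <<'E'
from h import *
go((.591,-.168,.15),y=(1,1,0))
t=capture("top");s=capture("side")
a=cv2.resize(t["pixels"][130:240,260:370],None,fx=4,fy=4,interpolation=cv2.INTER_CUBIC)
b=cv2.resize(s["pixels"][115:225,210:300],None,fx=4,fy=4,interpolation=cv2.INTER_CUBIC)
cv2.imwrite("pics/f.png",np.hstack([a,b]))
E
```

```text
lin [0.06, 0.05, 0.83] rot [0.02, 0.03, -0.06] | t 10.85 pos [ 0.591  -0.172   0.1916] F [-1.2 -0.2  0.2] gap 0.0767 q [-0.28  0.41  0.09  1.25  0.    0.51]
```

View pics/f.png

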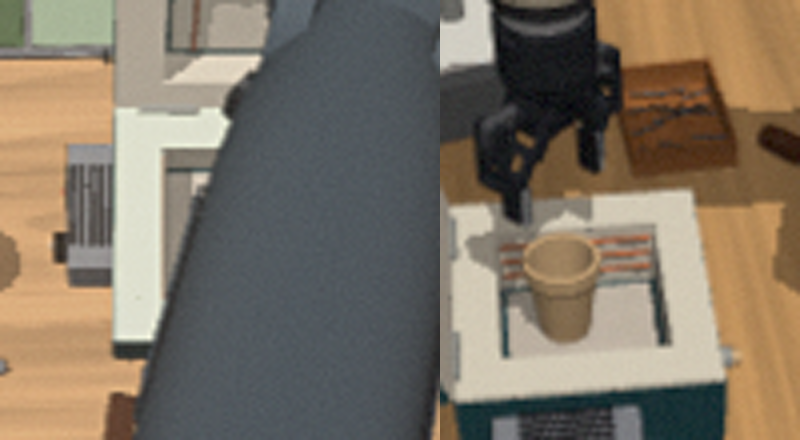

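Side view: fingertips at crop (517,220) and (592,170), pot rim at (562,263). I'll use the known TCP to check the side camera's bias.

```bash
python3 - <<'E'
from h import *
s=capture("side")
S=lambda x,y:(210+(x-440)/4-.5,115+y/4-.5)
for z in(.172,.182):print(z,onz(s,*S(517,220),z).round(4),onz(s,*S(592,170),z).round(4),onz(s,*S(554.5,195),z).round(4))
print(onz(s,*S(562,263),.12))
go((.591,-.168,.14),y=(1,1,0))
E
```

```text
0.172 [ 0.6212 -0.1531  0.172 ] [ 0.5587 -0.2074  0.172 ] [ 0.5904 -0.1798  0.172 ]
0.182 [ 0.6214 -0.1405  0.182 ] [ 0.5596 -0.1941  0.182 ] [ 0.591  -0.1669  0.182 ]
[ 0.58913103 -0.15994121  0.12      ]
lin [0.01, 0.04, 1.06] rot [0.02, 0.01, -0.05] | t 11.0 pos [ 0.5899 -0.17    0.1927] F [-0.5  0.5  0.6] gap 0.0771 q [-0.28  0.41  0.09  1.25  0.    0.51]
```

{"api": "jog_arm", "payload": {
  "increments": [
    {"grip": -0.8,"linear": [-0.03,0.04,0.2],"delta_rot": [0,0,0]},
    {"grip": -0.8,"linear": [-0.03,0.04,0.4],"delta_rot": [0,0,0]},
    {"grip": -0.8,"linear": [-0.03,0.04,0.6],"delta_rot": [0,0,0]},
    {"grip": -0.8,"linear": [-0.03,0.04,0.8],"delta_rot": [0,0,0]},
    {"grip": -0.8,"linear": [-0.03,0.04,0.95],"delta_rot": [0,0,0]}
  ]
}}

```text
t: 11.5
tool_pos: [0.5922, -0.1694, 0.1444]
orientation: [0.001, 0.386, 0.923, 0.001]
wrist_force: [-0.2, -0.2, 0.2]
finger_gap: 0.0766
```

```bash
python3 - <<'E'
from h import *
go((.590,-.167,.113),y=(1,1,0))
E
```

```text
lin [0.07, 0.0, 0.63] rot [0.02, 0.01, -0.04] | t 11.5 pos [ 0.5922 -0.1694  0.1444] F [-0.2 -0.2  0.2] gap 0.0766 q [-0.28  0.44  0.01  1.14  0.    0.51]
```

{"api": "jog_arm", "payload": {
  "increments": [
    {"grip": -0.8,"linear": [0.06,0,0.1],"delta_rot": [0,0,0]},
    {"grip": -0.8,"linear": [0.06,0,0.22],"delta_rot": [0,0,0]},
    {"grip": -0.8,"linear": [0.06,0,0.34],"delta_rot": [0,0,0]},
    {"grip": -0.8,"linear": [0.06,0,0.45],"delta_rot": [0,0,0]},
    {"grip": -0.8,"linear": [0.06,0,0.5],"delta_rot": [0,0,0]}
  ]
}}

```text
t: 12.0
tool_pos: [0.5901, -0.1671, 0.1188]
orientation: [0.001, 0.385, 0.923, 0.001]
wrist_force: [-1.0, -0.0, -0.2]
finger_gap: 0.0769
```

```bash
python3 - <<'E'
from h import *
go((.590,-.167,.113),y=(1,1,0))
E
```

```text
lin [0.0, 0.0, 0.12] rot [0.02, 0.0, -0.04] | t 12.0 pos [ 0.5901 -0.1671  0.1188] F [-1.  -0.  -0.2] gap 0.0769 q [-0.28  0.45 -0.03  1.08  0.    0.51]
```

No contact. I go down 5 mm more and close softly.

{"api": "jog_arm", "payload": {
  "increments": [
    {"grip": -0.8,"linear": [0,0,0.06],"delta_rot": [0,0,0]},
    {"grip": -0.75,"linear": [0,0,0.11],"delta_rot": [0,0,0]},
    {"grip": -0.7,"linear": [0,0,0.11],"delta_rot": [0,0,0]},
    {"grip": -0.64,"linear": [0,0,0.11],"delta_rot": [0,0,0]},
    {"grip": -0.58,"linear": [0,0,0.11],"delta_rot": [0,0,0]}
  ],
  "newtons": 30
}}

```text
t: 12.5
tool_pos: [0.5902, -0.1672, 0.1135]
orientation: [0.001, 0.385, 0.923, 0.001]
wrist_force: [-0.3, -0.4, 0.5]
finger_gap: 0.0677
```

{"api": "jog_arm", "payload": {
  "increments": [
    {"grip": -0.54,"linear": [0,0,0],"delta_rot": [0,0,0]},
    {"grip": -0.5,"linear": [0,0,0],"delta_rot": [0,0,0]},
    {"grip": -0.45,"linear": [0,0,0],"delta_rot": [0,0,0]},
    {"grip": -0.4,"linear": [0,0,0],"delta_rot": [0,0,0]},
    {"grip": -0.4,"linear": [0,0,0],"delta_rot": [0,0,0]}
  ],
  "newtons": 30
}}

```text
t: 13.0
tool_pos: [0.5903, -0.1675, 0.114]
orientation: [0.001, 0.386, 0.923, 0.001]
wrist_force: [-2.3, -1.9, 5.5]
finger_gap: 0.0608
```

```bash
python3 - <<'E'
from h import *
go((.590,-.167,.2),y=(1,1,0))
E
```

```text
lin [0.01, 0.01, -1.72] rot [0.02, 0.01, -0.05] | t 13.0 pos [ 0.5903 -0.1675  0.114 ] F [-2.3 -1.9  5.5] gap 0.0608 q [-0.28  0.46 -0.04  1.07  0.    0.51]
```

{"api": "jog_arm", "payload": {
  "increments": [
    {"grip": -0.3,"linear": [0,0,0],"delta_rot": [0,0,0]},
    {"grip": -0.2,"linear": [0,0,-0.1],"delta_rot": [0,0,0]},
    {"grip": -0.2,"linear": [0,0,-0.25],"delta_rot": [0,0,0]},
    {"grip": -0.2,"linear": [0,0,-0.5],"delta_rot": [0,0,0]},
    {"grip": -0.2,"linear": [0,0,-0.8],"delta_rot": [0,0,0]}
  ],
  "newtons": 40
}}

```text
t: 13.5
tool_pos: [0.5901, -0.1674, 0.1549]
orientation: [0.001, 0.386, 0.923, 0.001]
wrist_force: [0.1, 0.3, -1.6]
finger_gap: 0.0604
```

{"api": "jog_arm", "payload": {
  "increments": [
    {"grip": -0.2,"linear": [0,0,-0.3],"delta_rot": [0,0,0]},
    {"grip": -0.2,"linear": [0,0,-0.7],"delta_rot": [0,0,0]},
    {"grip": -0.2,"linear": [0,0,-1.1],"delta_rot": [0,0,0]},
    {"grip": -0.2,"linear": [0,0,-1.5],"delta_rot": [0,0,0]},
    {"grip": -0.2,"linear": [0,0,-1.8],"delta_rot": [0,0,0]}
  ]
}}

```text
t: 14.0
tool_pos: [0.5901, -0.1675, 0.2473]
orientation: [0.002, 0.386, 0.923, 0.001]
wrist_force: [-0.1, 0.1, -3.2]
finger_gap: 0.0603
```

```bash
python3 - <<'E'
from h import *
go((.5645,.132,.24),y=(1,1,0))
E
```

```text
lin [4.62, 3.84, 0.15] rot [0.02, 0.02, -0.04] | t 14.0 pos [ 0.5901 -0.1675  0.2473] F [-0.1  0.1 -3.2] gap 0.0603 q [-0.28  0.39  0.2   1.38  0.    0.51]
```

{"api": "jog_arm", "payload": {
  "increments": [
    {"grip": -0.2,"linear": [0.3,0.25,0],"delta_rot": [0,0,0]},
    {"grip": -0.2,"linear": [0.8,0.66,0],"delta_rot": [0,0,0]},
    {"grip": -0.2,"linear": [1.4,1.16,0],"delta_rot": [0,0,0]},
    {"grip": -0.2,"linear": [1.9,1.6,0],"delta_rot": [0,0,0]},
    {"grip": -0.2,"linear": [2.4,2.0,0],"delta_rot": [0,0,0]}
  ]
}}

```text
t: 14.5
tool_pos: [0.5769, -0.0103, 0.2485]
orientation: [0.002, 0.385, 0.923, 0.001]
wrist_force: [-0.3, -0.5, -0.9]
finger_gap: 0.0605
```

{"api": "jog_arm", "payload": {
  "increments": [
    {"grip": -0.2,"linear": [0.5,0.4,0],"delta_rot": [0,0,0]},
    {"grip": -0.2,"linear": [1.0,0.8,0],"delta_rot": [0,0,0]},
    {"grip": -0.2,"linear": [1.5,1.25,0],"delta_rot": [0,0,0]},
    {"grip": -0.2,"linear": [1.9,1.58,0],"delta_rot": [0,0,0]},
    {"grip": -0.2,"linear": [2.1,1.75,0],"delta_rot": [0,0,0]}
  ]
}}

```text
t: 15.0
tool_pos: [0.5651, 0.1279, 0.2495]
orientation: [0.003, 0.385, 0.923, 0.002]
wrist_force: [0.6, -0.6, -1.2]
finger_gap: 0.0604
```

```bash
python3 - <<'E'
from h import *
go((.5645,.132,.19),y=(1,1,0))
t=capture("top");s=capture("side")
a=cv2.resize(t["pixels"][120:240,200:330],None,fx=3,fy=3,interpolation=cv2.INTER_CUBIC)
b=cv2.resize(s["pixels"][190:310,210:310],None,fx=4,fy=4,interpolation=cv2.INTER_CUBIC)
im=np.zeros((480,790,3),np.uint8);im[:360,:390]=a;im[:,390:]=b;cv2.imwrite("pics/g.png",im)
E
```

```text
lin [0.07, 0.04, 1.19] rot [0.04, 0.03, -0.03] | t 15.0 pos [0.5651 0.1279 0.2495] F [ 0.6 -0.6 -1.2] gap 0.0604 q [ 0.22  0.33  0.11  1.35 -0.    1.01]
```

View pics/g.png

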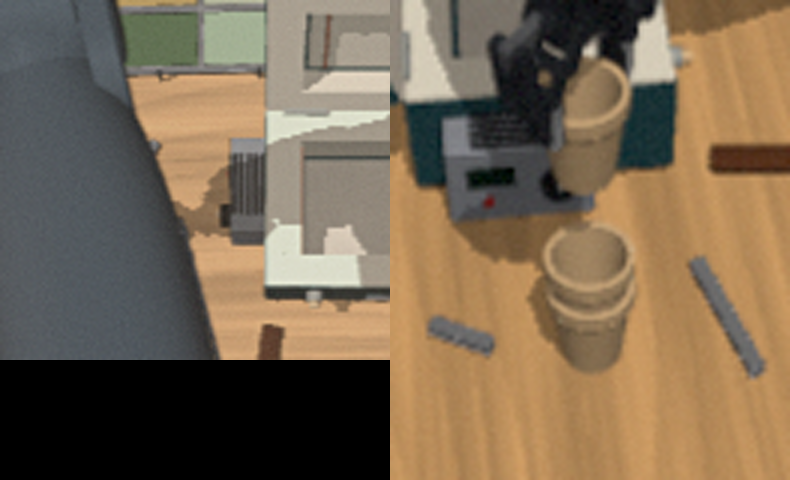

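The pot is held upright. Its foot centre is at about crop (588,178), and the stack mouth centre is at (588.5,257). I compare both in the same camera.

```bash
python3 - <<'E'
from h import *
s=capture("side")
S=lambda x,y:(210+(x-390)/4-.5,190+y/4-.5)
print(onz(s,*S(588,178),.1805),onz(s,*S(588.5,257),.1055))
for p in((.5651,.1279,.1805),(.5651,.1279,.2555),(.5645,.132,.1055),(.5645,.132,0)):
    u,v=proj(s,p);print((u+.5-210)*4+390,(v+.5-190)*4)
go((.5645,.132,.19),y=(1,1,0))
E
```

```text
[0.56263878 0.1348118  0.1805    ] [0.56435999 0.13686072 0.1055    ]
582.9761623932795 170.70505021912368
579.8368269871912 87.3148789661011
587.4460996646364 251.60315363750385
591.0310457128505 348.9279528902964
lin [0.1, 0.07, 1.18] rot [0.03, 0.03, -0.03] | t 15.15 pos [0.5653 0.1262 0.249 ] F [ 0.3 -0.8 -1.4] gap 0.0605 q [ 0.22  0.33  0.11  1.35 -0.    1.01]
```

```bash
python3 -c "
from h import *
go((.566,.130,.19),y=(1,1,0))"
```

```text
lin [0.05, 0.06, 1.18] rot [0.03, 0.03, -0.03] | t 15.15 pos [0.5653 0.1262 0.249 ] F [ 0.3 -0.8 -1.4] gap 0.0605 q [ 0.22  0.33  0.11  1.35 -0.    1.01]
```

{"api": "jog_arm", "payload": {
  "increments": [
    {"grip": -0.2,"linear": [0.05,0.06,0.2],"delta_rot": [0.03,0.03,0]},
    {"grip": -0.2,"linear": [0.05,0.06,0.5],"delta_rot": [0.03,0.03,0]},
    {"grip": -0.2,"linear": [0.05,0.06,0.8],"delta_rot": [0.03,0.03,0]},
    {"grip": -0.2,"linear": [0.05,0.06,1.05],"delta_rot": [0.03,0.03,0]},
    {"grip": -0.2,"linear": [0.05,0.06,1.18],"delta_rot": [0.03,0.03,0]}
  ]
}}

```text
t: 15.65
tool_pos: [0.5656, 0.1292, 0.1884]
orientation: [-0.001, 0.385, 0.923, -0.0]
wrist_force: [0.3, 0.6, -0.9]
finger_gap: 0.0604
```

```bash
python3 -c "
from h import *
go((.566,.130,.14),y=(1,1,0))"
```

```text
lin [0.0, 0.02, 0.97] rot [-0.01, -0.01, -0.04] | t 15.65 pos [0.5656 0.1292 0.1884] F [ 0.3  0.6 -0.9] gap 0.0604 q [0.22 0.36 0.   1.21 0.   1.02]
```

{"api": "jog_arm", "payload": {
  "increments": [
    {"grip": -0.2,"linear": [0,0.01,0.08],"delta_rot": [0,0,0]},
    {"grip": -0.2,"linear": [0,0.01,0.16],"delta_rot": [0,0,0]},
    {"grip": -0.2,"linear": [0,0.01,0.24],"delta_rot": [0,0,0]},
    {"grip": -0.2,"linear": [0,0.01,0.32],"delta_rot": [0,0,0]},
    {"grip": -0.2,"linear": [0,0.01,0.4],"delta_rot": [0,0,0]}
  ]
}}

```text
t: 16.15
tool_pos: [0.566, 0.1296, 0.1683]
orientation: [-0.001, 0.385, 0.923, -0.0]
wrist_force: [-0.5, 0.6, -1.5]
finger_gap: 0.0606
```

{"api": "jog_arm", "payload": {
  "increments": [
    {"grip": -0.2,"linear": [0,0,0.08],"delta_rot": [0,0,0]},
    {"grip": -0.2,"linear": [0,0,0.16],"delta_rot": [0,0,0]},
    {"grip": -0.2,"linear": [0,0,0.24],"delta_rot": [0,0,0]},
    {"grip": -0.2,"linear": [0,0,0.32],"delta_rot": [0,0,0]},
    {"grip": -0.2,"linear": [0,0,0.4],"delta_rot": [0,0,0]}
  ]
}}

```text
t: 16.65
tool_pos: [0.566, 0.1297, 0.148]
orientation: [-0.001, 0.385, 0.923, -0.0]
wrist_force: [-0.1, 0.6, -0.8]
finger_gap: 0.0604
```

{"api": "jog_arm", "payload": {
  "increments": [
    {"grip": -0.2,"linear": [0,0,0.03],"delta_rot": [0,0,0]},
    {"grip": -0.2,"linear": [0,0,0.06],"delta_rot": [0,0,0]},
    {"grip": -0.2,"linear": [0,0,0.09],"delta_rot": [0,0,0]},
    {"grip": -0.2,"linear": [0,0,0.12],"delta_rot": [0,0,0]},
    {"grip": -0.2,"linear": [0,0,0.15],"delta_rot": [0,0,0]}
  ]
}}

```text
t: 17.15
tool_pos: [0.5661, 0.1297, 0.1405]
orientation: [-0.001, 0.385, 0.923, -0.0]
wrist_force: [0.5, 0.1, -1.0]
finger_gap: 0.0603
```

{"api": "jog_arm", "payload": {
  "increments": [
    {"grip": -0.2,"linear": [0,0,0.02],"delta_rot": [0,0,0]},
    {"grip": -0.2,"linear": [0,0,0.04],"delta_rot": [0,0,0]},
    {"grip": -0.2,"linear": [0,0,0.06],"delta_rot": [0,0,0]},
    {"grip": -0.2,"linear": [0,0,0.08],"delta_rot": [0,0,0]},
    {"grip": -0.2,"linear": [0,0,0.1],"delta_rot": [0,0,0]}
  ]
}}

```text
t: 17.65
tool_pos: [0.5664, 0.1299, 0.1358]
orientation: [-0.0, 0.385, 0.923, 0.0]
wrist_force: [-0.2, 2.1, 2.9]
finger_gap: 0.0603
```

{"api": "jog_arm", "payload": {
  "increments": [
    {"grip": -0.2,"linear": [0,0,0.02],"delta_rot": [0,0,0]},
    {"grip": -0.2,"linear": [0,0,0.04],"delta_rot": [0,0,0]}
  ]
}}

```text
t: 17.85
tool_pos: [0.5668, 0.1302, 0.1342]
orientation: [0.0, 0.385, 0.923, 0.001]
wrist_force: [-1.3, 2.5, 6.4]
finger_gap: 0.06
```

{"api": "jog_arm", "payload": {
  "increments": [
    {"grip": -0.2,"linear": [0,0.01,0.02],"delta_rot": [0,0,0]},
    {"grip": -0.2,"linear": [0,0.01,0.04],"delta_rot": [0,0,0]}
  ]
}}

```text
t: 18.05
tool_pos: [0.5675, 0.1308, 0.1326]
orientation: [0.0, 0.385, 0.923, 0.001]
wrist_force: [0.3, 2.8, 8.1]
finger_gap: 0.0605
```

{"api": "jog_arm", "payload": {
  "increments": [
    {"grip": -0.2,"linear": [0.01,0.01,0.02],"delta_rot": [0,0,0]},
    {"grip": -0.2,"linear": [0.01,0.01,0.04],"delta_rot": [0,0,0]}
  ]
}}

```text
t: 18.25
tool_pos: [0.5677, 0.1318, 0.1311]
orientation: [0.001, 0.385, 0.923, 0.002]
wrist_force: [-1.2, 2.6, 9.8]
finger_gap: 0.0603
```

{"api": "jog_arm", "payload": {
  "increments": [
    {"grip": -0.2,"linear": [0.01,0.01,0.02],"delta_rot": [0,0,0]},
    {"grip": -0.2,"linear": [0.01,0.01,0.03],"delta_rot": [0,0,0]}
  ]
}}

```text
t: 18.45
tool_pos: [0.568, 0.1326, 0.1305]
orientation: [0.001, 0.385, 0.923, 0.002]
wrist_force: [-2.7, 0.3, 14.6]
finger_gap: 0.0603
```

{"api": "jog_arm", "payload": {
  "increments": [
    {"grip": -0.2,"linear": [0,0,0.015],"delta_rot": [0,0,0]},
    {"grip": -0.2,"linear": [0,0,0.025],"delta_rot": [0,0,0]}
  ]
}}

```text
t: 18.65
tool_pos: [0.5682, 0.1326, 0.1304]
orientation: [0.002, 0.385, 0.923, 0.002]
wrist_force: [-4.1, 0.6, 18.2]
finger_gap: 0.0603
```

```bash
python3 - <<'E'
from h import *
go((.566,.130,.14),y=(1,1,0))
s=capture("side")
cv2.imwrite("pics/i.png",cv2.resize(s["pixels"][190:310,210:330],None,fx=4,fy=4,interpolation=cv2.INTER_CUBIC))
E
```

```text
lin [-0.01, -0.07, -0.19] rot [0.04, 0.01, -0.04] | t 18.65 pos [0.5682 0.1326 0.1304] F [-4.1  0.6 18.2] gap 0.0603 q [ 0.23  0.4  -0.1   1.07  0.    1.02]
```

View pics/i.png

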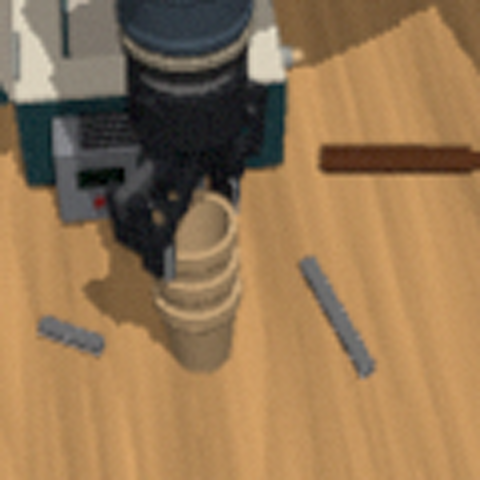

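Hard stop: 18 N with no further travel, at the expected height. The picture shows three evenly spaced collars, all upright. I release and back off upward.

{"api": "jog_arm", "payload": {
  "increments": [
    {"grip": -0.35,"linear": [0,0,-0.01],"delta_rot": [0,0,0]},
    {"grip": -0.45,"linear": [0,0,-0.01],"delta_rot": [0,0,0]},
    {"grip": -0.55,"linear": [0,0,-0.01],"delta_rot": [0,0,0]},
    {"grip": -0.7,"linear": [0,0,-0.01],"delta_rot": [0,0,0]},
    {"grip": -0.85,"linear": [0,0,-0.01],"delta_rot": [0,0,0]}
  ],
  "newtons": 20
}}

```text
t: 19.2
tool_pos: [0.5682, 0.1326, 0.1308]
orientation: [0.002, 0.385, 0.923, 0.002]
wrist_force: [-1.3, -0.0, -0.5]
finger_gap: 0.0791
```

{"api": "jog_arm", "payload": {
  "increments": [
    {"grip": -0.9,"linear": [0,0,-0.03],"delta_rot": [0,0,0]},
    {"grip": -0.9,"linear": [0,0,-0.15],"delta_rot": [0,0,0]},
    {"grip": -0.9,"linear": [0,0,-0.4],"delta_rot": [0,0,0]},
    {"grip": -0.9,"linear": [0,0,-0.8],"delta_rot": [0,0,0]},
    {"grip": -0.9,"linear": [0,0,-1.2],"delta_rot": [0,0,0]}
  ]
}}

```text
t: 19.7
tool_pos: [0.5679, 0.1324, 0.1924]
orientation: [0.002, 0.385, 0.923, 0.002]
wrist_force: [0.2, 0.9, 0.1]
finger_gap: 0.0813
```

```bash
python3 - <<'E'
from h import *
go((.36,.2,.3),y=(1,1,0))
E
```

```text
lin [3.88, -1.99, -2.17] rot [0.04, 0.01, -0.04] | t 19.7 pos [0.5679 0.1324 0.1924] F [0.2 0.9 0.1] gap 0.0813 q [0.23 0.36 0.01 1.22 0.   1.02]
```

{"api": "jog_arm", "payload": {
  "increments": [
    {"grip": -0.9,"linear": [0,0,-0.7],"delta_rot": [0,0,0]},
    {"grip": -0.9,"linear": [0.6,-0.3,-1.4],"delta_rot": [0,0,0]},
    {"grip": -0.9,"linear": [1.4,-0.7,-2],"delta_rot": [0,0,0]},
    {"grip": -0.9,"linear": [2.2,-1.2,-2.1],"delta_rot": [0,0,0]},
    {"grip": -0.9,"linear": [3,-1.6,-2.1],"delta_rot": [0,0,0]}
  ]
}}

```text
t: 20.2
tool_pos: [0.4038, 0.1827, 0.2993]
orientation: [0.003, 0.385, 0.923, 0.004]
wrist_force: [-0.9, 1.1, 0.1]
finger_gap: 0.0812
```

```bash
python3 - <<'E'
from h import *
s=capture("side");print(sense()["tool_pos"])
cv2.imwrite("pics/j.png",cv2.resize(s["pixels"][100:360,140:420],None,fx=2,fy=2,interpolation=cv2.INTER_CUBIC))
E
```

```text
[0.39792976 0.18329952 0.29901396]
```

View pics/j.png

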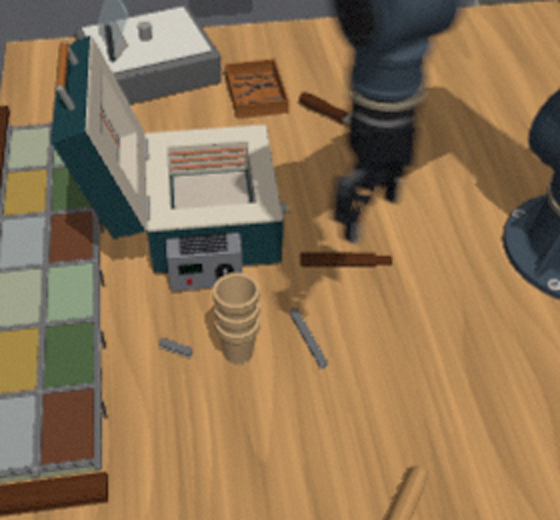

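The three-pot stack stands upright at (237,320), the lid is open on its rest, the chamber is empty, and the cames and fid haven't moved. I let the arm settle and hand in.

{"api": "jog_arm", "payload": {
  "increments": [
    {"grip": -0.9,"linear": [0,0,0],"delta_rot": [0,0,0]},
    {"grip": -0.9,"linear": [0,0,0],"delta_rot": [0,0,0]},
    {"grip": -0.9,"linear": [0,0,0],"delta_rot": [0,0,0]}
  ]
}}

```text
t: 20.55
tool_pos: [0.3989, 0.1832, 0.2994]
orientation: [0.002, 0.385, 0.923, 0.003]
wrist_force: [-1.2, 0.5, -0.1]
finger_gap: 0.0811
```

```bash
python3 -c "
from bench import *
print(sense()['wrist_force'],hand_in())"
```

```text
the job is handed in; nothing more can be done
[-1.18505107  0.54223434 -0.09875894] None
```

The kiln is unloaded as asked, but **one force limit was broken**, so the attempt may well be judged a failure. At t = 2.3 s, as I came down onto the lid handle at about 200 mm/s, the wrist force read about (-61, 16, 169) N against the 120 N limit. The gripper's linkage or a finger probably hit the lid's front edge, which may also have passed the 40 N limit on the gripper's body. I should have taken those last centimetres slowly.

- **Lid:** I took it by the handle, swung it over past upright and let go close to its rest. Readings during the swing stayed below about 20 N. It was still open in the last picture.
- **Pot:** I gripped it by the collar, lifted it out and lowered it into the stack. Over the last few mm I felt contact build. It then stopped hard at 18 N with no further travel, with the TCP at 130.4 mm against about 130 mm expected. While seating, the pot and gripper slid sideways about 3 mm, so the stack may have shifted by about that much.
- **Last checks:** The final side view shows three evenly nested, upright pots and an empty chamber. The bystanders in that view look unmoved; the flux jar and the hammer's head were outside it. The arm was clear and the job was handed in at about 20.6 s.
- **Disagreement:** The two cameras differed by up to about 10 mm in y. I settled this by comparing the known tool position, and later the held pot, with the stack in the same view.
- **Pictures:** I viewed 10 in all, including crops.

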